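# Fit the wash plate on a washer's splined drive shaft

### The job

Grip the scraper block and with it scrape the three loose limescale crusts off the round flange of the washer's drive unit (never with the fingers), then set the scraper back down on the bench clear of the unit. Take the ribbed wash plate by its upright boss, put it on the upright shaft, turn it until the splines mesh, and slide it down fully home against the spring of the seal. Finish while still gripping the boss and pressing the plate home, and leave the other things on the bench alone.

Things in the scene. Friction and masses are not known exactly. Their poses are not given: they have to be found in the camera images.
- drive: drive unit of a top-loading washer, fixed to the bench, 136 mm tall: dark rotor drum (diameter 240, top at 45 mm), aluminium housing, flat round steel flange (diameter 200, top face 100 mm above the bench) and an upright splined shaft in its middle. Origin: on the shaft axis at bench height; z up; x along one of the shaft's six keys.
- seat (a point): centre of the 38 mm wide shoulder at the foot of the shaft, 104 mm above the bench, 4 mm above the flange, on the shaft axis; x along one key, z up. The plate is home when its underside lies here.
- shaft_tip (a point): top of the fixed shaft, 32 mm above the seat. Top 10 mm: plain round pilot nose, 19.6 mm thick, upper half coned to 12 mm. Below it, down to the seat, six straight keys every 60 degrees, one along x: 22 mm tall, 5 mm wide, 28 mm over their tips, 20 mm over the root; their topmost 3 mm only 3.5 mm wide and 26 mm over the tips.
- flange (a point): centre of the flange's flat top face, 100 mm above the bench, on the shaft axis; same axes as the drive unit. The flange is a disc of radius 100 mm.
- seal (a joint): spring-loaded rubber seal ring round the foot of the shaft (diameter 56 mm): how far it is pressed down, in m. At 0 its top is 9 mm above the flange (5 mm above the shoulder); about 4 N start it moving, 14 N at 5 mm, where the plate's hub bottoms on the shoulder. It pushes the plate up again when one stops pressing.
- plate: grey plastic wash plate (pulsator), about 0.38 kg: inverted dish, diameter 190, flat top 41 mm above the underside; on top three round ribs 120 degrees apart (29 to 81 mm from the axis, 6.5 mm high) and a solid upright oblong boss, 44 mm (x) by 34 mm (y), from 41 to 83 mm. Origin: centre of the underside, where hub and rim both end; z up; x along one rib.
- hub (a point): mouth of the wash plate's splined hub (diameter about 54), at the plate's origin, same axes. Bore 36 mm deep with six slots every 60 degrees, one along x, so each rib points along a slot; 22.4 mm wide between the slots. It slips over the keys when turned within about 5 degrees of them; otherwise it rests on the key tops, 22 mm above home.
- boss (a point): centre of the top of the wash plate's boss, 83 mm above the plate's underside; axes as the plate's. Fingers closing along y, across the 34 mm, meet no rib.
- scraper: scraper block standing on the bench, about 0.09 kg: white hard foot 84 mm long (its y) by 28 mm thick (its x) and 10 mm high, with an upright wooden grip on top, 62 mm long (y), 20 mm thick (x), up to 48 mm above the underside. Origin: centre of the underside; z up.
- grip (a point): middle of the scraper's wooden grip, on its centre plane, 38 mm above the underside and 10 mm below the top; axes as the scraper's
- crust0: loose off-white limescale crust lying on the flange, a flat piece about 22 x 16 x 8 mm, 10 g; origin: centre of its underside
- crust1: loose off-white limescale crust lying on the flange, a flat piece about 22 x 16 x 8 mm, 10 g; origin: centre of its underside
- crust2: loose off-white limescale crust lying on the flange, a flat piece about 22 x 16 x 8 mm, 10 g; origin: centre of its underside
- spanner: steel spanner lying on the bench; leave alone; origin centre of underside
- driver: screwdriver lying on the bench; leave alone; origin centre of underside
- grease: round flat tin, diameter 66, 34 mm high, standing between robot and drive unit; leave alone; origin centre of underside
- oldseal: old black seal ring, diameter 60, 10 mm high, lying between robot and drive unit; leave alone; origin centre of underside
- pulley: aluminium belt pulley, diameter 90, 30 mm high, beyond the drive unit; leave alone; origin centre of underside
- descaler: white bottle, diameter 68, 190 mm high, at the back; leave alone; origin centre of underside
- pump: small drain pump standing on the bench, 87 mm high, at the back; leave alone; origin centre of underside
Mind the look-alikes: they are no part of the job. Leave any blue look-alike of the drive alone.

How it is judged (in metres and radians):
On the way, in this order (a step that is already met when the one before it is completed fails the run):
1. all three crusts are scraped off the flange while the scraper is in the gripper (z of each of crust0, crust1, crust2 in the frame of flange below -0.015 m and contact force between the fingers and scraper above 1 N), for 0.1 s.
2. the scraper is back on the bench, let go, clear of the drive unit (height (world z) of scraper below 0.03 m and contact force between the fingers and scraper below 0.2 N and horizontal distance between scraper and drive above 0.14 m), for 0.1 s.
At the end, for the whole second after the job is handed in: Plate meshed and home (underside within 1.5 mm of the shoulder, 2.5 mm of the axis, upright), pressed with over 6 N, seal down 3.5 mm or more, at rest, boss still between the fingers; crusts off the flange; scraper let go on the bench, 140 mm or more from the shaft (all of step 2 and z of each of crust0, crust1, crust2 in the frame of flange below -0.015 m and linear speed of each of scraper, plate below 0.02 m/s and z of plate in the frame of seat between -0.002 and 0.0015 m and horizontal distance between plate and seat below 0.0025 m and angle between plate's own z axis and vertical below 0.05 rad and value of joint seal above 0.0035 m and contact force between plate and drive above 6 N and contact force between the fingers and plate above 5 N and horizontal distance between the grasp point and boss below 0.02 m and z of the grasp point in the frame of boss below 0.006 m); the arm keeps its last pose, push and grip.
It fails at once if a crust is pushed with the gripper instead of the scraper (contact force between any of the fingers, the arm and crust0 above 0.5 N or contact force between any of the fingers, the arm and crust1 above 0.5 N or contact force between any of the fingers, the arm and crust2 above 0.5 N).
It fails at once if another thing on the bench is moved more than 30 mm (distance of any of spanner, driver, grease, oldseal, pulley, descaler, pump from where it was at the start of the episode above 0.03 m).
It also fails if it takes over 72 s, if anything falls off the work surface, if the arm or the gripper's body presses on something with over 40 N, if the wrist force passes 120 N, or if a joint passes its speed limit or range.

### The arm

A 6-joint arm with a two-finger parallel gripper is mounted at the origin on the work surface. World frame = base frame: x ahead of the robot, y to its left, z up, the work surface at z = 0. Lengths are in mm, angles in degrees, forces in N, time in s.
With the tool pointing down it reaches from about 300 to 850 mm from the base axis. Payload 4.2 kg.
Tool frame: the origin (TCP) lies midway between the tips of the shut fingers; the grasp point (between the pads) lies 19 mm behind it; z points along the fingers, y is the line along which they close (so a half turn about z gives the same grasp; the last joint's range is limited). The gripper opens to 91 mm and grips with 3 to 60 N. Pads are 32 mm wide; open, the fingers measure 118 mm over their backs; the gripper's body (76 mm by 178 mm) begins 60 mm behind the grasp point.
Start: joints at [-65.947, 18.312, 89.639, -0, 72.044, -1.146], TCP at [244.816, -520.296, 213.976] pointing down, gripper open.
Joint ranges: [-177.97, 177.97], [-48.28, 115.42], [12.27, 149.76], [-77.06, 257.06], [2.81, 150.46], [-146.56, 146.56]. Speed limits (degrees/s): [147.25, 147.25, 180, 180, 180, 180].

### API

Orientations are given as [roll, pitch, yaw] about the fixed x, y, z axes, in that order (R = Rz(yaw) Ry(pitch) Rx(roll)).
In Python, from workcell import env gives the robot as it stands.
- The arm moves only by the shell command python3 -m jog 'ROWS' [FORCE]. ROWS is a JSON object of lists of equal length, an entry for each row: "jaw": the finger opening in mm, from 0 to 91.2; "slide": the shift along the tool's x, y, z in units of 30 mm (1.0 is 30 mm), a list of three; "spin": the turn about the tool's z in units of 8 degrees (1.0 is 8 degrees). In form: {"jaw": [jaw, ...], "slide": [[dx, dy, dz], ...], "spin": [spin, ...]}. A call has 1 to 10 rows; each row shifts and turns the commanded pose from where the row before left it, along the tool's axes as they then stand; what a row does not reach is not made up. A row lasts 1/10 s, in which the tool goes at most 50 mm and 8.59 degrees, less where a joint would pass 70% of its speed; a pose out of reach is approached as far as the arm can. A call is refused whole if a number of a shift passes 1 or a number of a turn 1, either way. A call with a gripper value outside its range is refused whole. The fingers move at their own pace and stop on an object; FORCE is the grip in N (left out, the last holds). Time passes only in rows, so rows that do not move let the fingers close. It gives the time, the measured TCP pose, the force, the opening and the grip force at its end, in the units of the state.
- env.state(): the state, without advancing time (a new reading comes with each control period).
- env.grab_frame(name): name is "side" or "top" or "wrist"; returns the picture (420x560x3 uint8, red, green, blue); there is no depth.
- env.camera_model(name): a dict with "fx", "fy", "cx", "cy" (pixels), "D" ([k1, k2, p1, p2, k3] as OpenCV has them; the pictures are not rectified), "camera_from_world" (4x4, takes a point from world to camera coordinates). Camera axes: x right, y up, looking along -z (the intrinsics and any distortion apply to the point x, -y, -z); pixel columns grow to the right and rows downward; lengths in mm; the calibration is good to about 2 mm. A picture is of the moment at which its call begins: read the wrist's pose just before it. camera_model takes no time and is no camera call; for the wrist camera it gives the pose at the moment of the call.
- env.job_done(): hands the job in; it is judged then, once.
The state is a dict: "time_s": time; "qpos": joint angles; "qvel": joint speeds; "effort": joint torques, N m; "ee_pos": TCP position; "ee_rot": TCP orientation; "force": force on the tool from outside, world axes, zero at the start; "torque": the same for the moment, N m; "gripper_width": finger opening in mm; "gripper_force": force on a finger pad.
Only numpy, scipy, OpenCV 4.12 (cv2) and the standard library are available. Lean on these libraries where they do the work, as an engineer would, in place of code of your own. Each camera call takes 0.05 s, during which the arm holds its last target. There are 200 camera calls.

## Working session

There is one attempt and no reset: what is moved stays moved. The work goes in short steps, Python scripts to look and compute and a shell command to move; the robot and the scene stay as the last step left them, time stands still between calls to the robot, and variables do not carry over. Pictures are saved under pics/ and viewed, at most 10 in all, crops included, and the job is handed in when it is done.

```bash
ls; mkdir -p pics
python3 - <<'E'
from workcell import env
import cv2
print(env.state())
for n in ("top","side"):
    im=env.grab_frame(n); cv2.imwrite(f"pics/{n}0.png",cv2.resize(im[:,:,::-1],None,fx=1.42,fy=1.42,interpolation=cv2.INTER_CUBIC))
    m=env.camera_model(n); print(n,m)
E
```

```text
pics
{'time_s': 0.0, 'qpos': array([-6.59463299e+01,  1.83502419e+01,  8.97062513e+01,  2.24391865e-03,
        7.20438601e+01, -1.14387340e+00]), 'qvel': array([ 0.04669082, -0.04908063, -0.00262912, -0.02318912, -0.09821574,
        0.03108643]), 'effort': array([-2.37972141e-03, -4.12466919e+01, -2.31980306e+01,  7.24155921e-02,
        4.56236035e-02, -1.54168138e-04]), 'ee_pos': array([ 244.62476403, -519.80885992,  213.1353597 ]), 'ee_rot': array([-1.79899709e+02, -4.13633880e-03,  2.51968462e+01]), 'force': array([-0.30678868, -0.29176386, -0.81686949]), 'torque': array([0.01892496, 0.0103372 , 0.00800702]), 'gripper_force': 0.0, 'gripper_width': 91.39495675182465}
top {'fx': 442.4285245020427, 'fy': 442.4285245020427, 'cx': 284.6493718835724, 'cy': 206.7777261146316, 'D': array([-0.05738405,  0.        ,  0.        ,  0.        ,  0.        ]), 'camera_from_world': array([[-1.39315843e-03, -9.99902128e-01,  1.39209887e-02,
        -2.28989417e+01],
       [ 9.97579335e-01, -4.21813816e-04,  6.95362627e-02,
        -5.27871804e+02],
       [-6.95235850e-02,  1.39841656e-02,  9.97482288e-01,
        -1.39380047e+03],
       [ 0.00000000e+00,  0.00000000e+00,  0.00000000e+00,
         1.00000000e+00]])}
side {'fx': 448.734269442858, 'fy': 448.734269442858, 'cx': 274.1534871062331, 'cy': 214.0388351305495, 'D': array([-0.02859509,  0.        ,  0.        ,  0.        ,  0.        ]), 'camera_from_world': array([[-9.90341487e-01, -1.38583687e-01, -4.27794878e-03,
         5.06709128e+02],
       [ 9.81777878e-02, -7.22713129e-01,  6.84139500e-01,
        -1.19059023e+02],
       [-9.79023041e-02,  6.77111730e-01,  7.29338635e-01,
        -1.05955895e+03],
       [ 0.00000000e+00,  0.00000000e+00,  0.00000000e+00,
         1.00000000e+00]])}
```

View pics/top0.png

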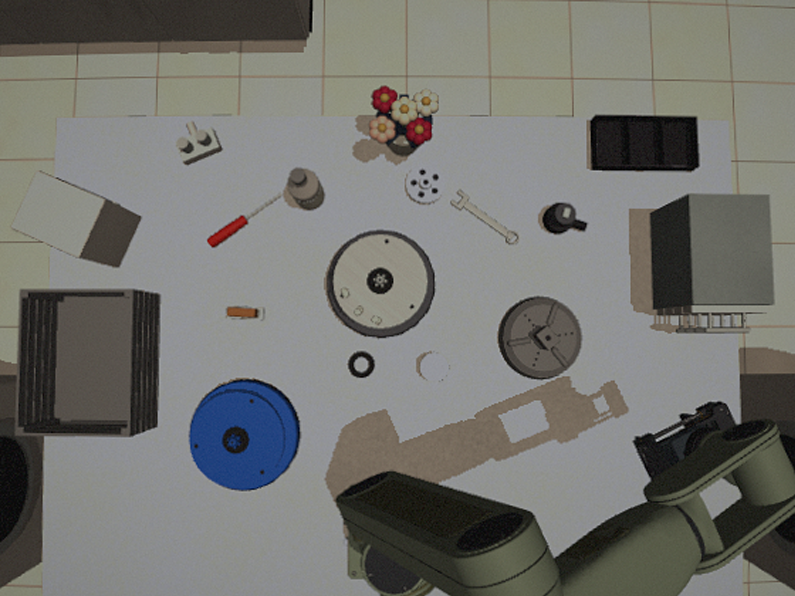

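View pics/side0.png

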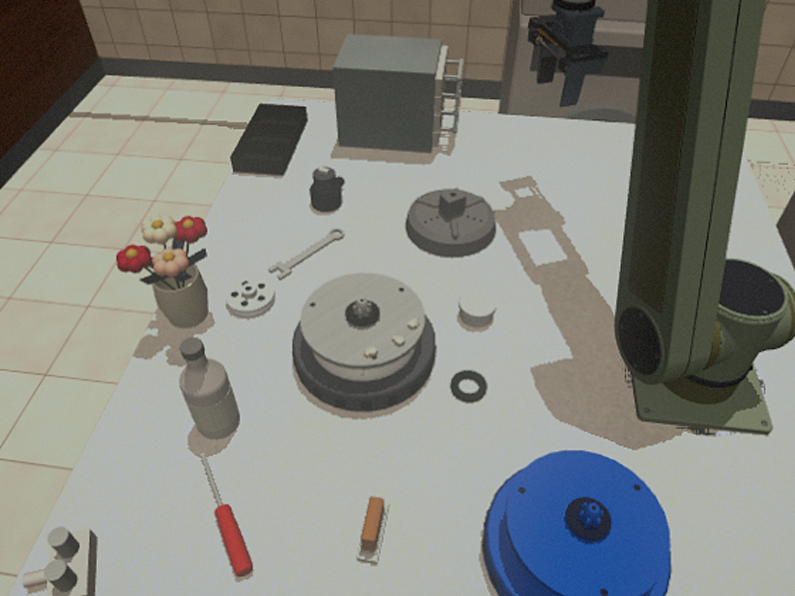

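Candidates in the top view (scaled pixels): drive is the grey unit at (380,281), with a blue look-alike at (244,435) that I reject. The plate is the grey dish at (540,337). The scraper is the orange grip on a white foot at (245,313), and the red screwdriver at (228,233) isn't it. The crusts are at (345,294), (358,311) and (376,320). I'll check these in a close crop.

```bash
cat > h.py <<'E'
from workcell import env
import cv2, numpy as np
def ray(n,u,v,m=None):
    m=m or env.camera_model(n); K=np.array([[m['fx'],0,m['cx']],[0,m['fy'],m['cy']],[0,0,1]])
    p=cv2.undistortPoints(np.array([[[u,v]]],float),K,m['D'])[0,0]
    T=m['camera_from_world']; R=T[:3,:3]; c=-R.T@T[:3,3]
    return c,R.T@np.array([p[0],-p[1],-1])
def w(n,u,v,z,m=None):
    c,d=ray(n,u,v,m); return (c+d*(z-c[2])/d[2]).round(1)
def px(n,P,m=None):
    m=m or env.camera_model(n); K=np.array([[m['fx'],0,m['cx']],[0,m['fy'],m['cy']],[0,0,1]])
    T=m['camera_from_world']; q=T[:3,:3]@np.array(P,float)+T[:3,3]; q=q*[1,-1,-1]
    return cv2.projectPoints(q.reshape(1,1,3),np.zeros(3),np.zeros(3),K,m['D'])[0].ravel().round(1)
E
python3 - <<'E'
from h import *
im=env.grab_frame("top")[:,:,::-1]; cv2.imwrite("pics/topraw.png",im)
a=im[155:245,220:320]; b=im[200:275,340:420]; c=im[205:235,150:195]
k=cv2.INTER_CUBIC
A=cv2.resize(a,(500,450),interpolation=k)
B=cv2.resize(b,(300,281),interpolation=k); C=cv2.resize(c,(300,200),interpolation=k)
o=np.zeros((490,800,3),np.uint8); o[:450,:500]=A; o[:281,500:]=B; o[285:485,500:]=C
cv2.imwrite("pics/crop1.png",o)
E
```

```text
(no output)
```

View pics/crop1.png

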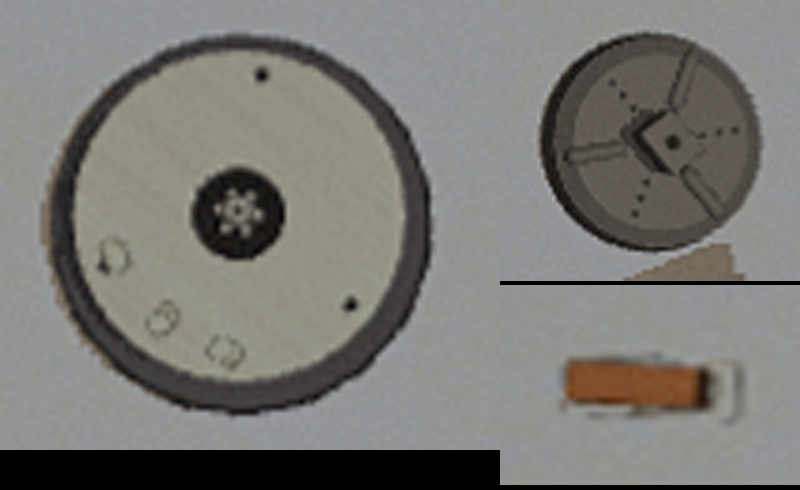

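Run:
```python
from h import *
def A(u,v,z): return w("top",220+(u+.5)/5-.5,155+(v+.5)/5-.5,z)
def B(u,v,z): return w("top",340+(u-500+.5)/3.75-.5,200+(v+.5)/3.75-.5,z)
def C(u,v,z): return w("top",150+(u-500+.5)/6.667-.5,205+(v-285+.5)/6.667-.5,z)
print("flange",A(240.5,216,100),"shaft",A(238,211,136))
c=A(240.5,216,100)
for u,v in((115,258),(163,320),(226,350)):
    p=A(u,v,105); d=p-c; print("crust",p,np.hypot(*d[:2]),np.degrees(np.arctan2(d[1],d[0])))
b=B(675,142,83);print("boss",b)
for u,v in((568,156),(690,52),(718,215)):
    p=B(u,v,47);d=p-b;print("rib",p,np.hypot(*d[:2]),np.degrees(np.arctan2(d[1],d[0])))
print("keys")
s=A(238,211,136)
print("grip",C(635,385,48),C(567,382,48),C(704,388,48),"foot end",C(740,390,5))
print("side shaft",w("side",363/1.42,303/1.42,136),"grip",w("side",375/1.42,500/1.42,48), "boss",w("side",453/1.42,195/1.42,83))
print(env.camera_model("wrist"))
```

```text
flange [549.3  28.8 100. ] shaft [549.   29.3 136. ]
crust [523.6 103.7 105. ] 79.18648874650269 108.93833329447573
crust [486.4  74.9 105. ] 77.98474209741286 143.76196145683645
crust [468.5  37.2 105. ] 81.23546023750953 174.0648287690482
boss [ 429.3 -332.5   83. ]
rib [ 417.9 -251.3   47. ] 81.9963413817958 97.9917547594251
rib [ 504.5 -355.3   47. ] 78.58040468208343 -16.86685695774373
rib [ 368.3 -376.7   47. ] 75.33020642478022 -144.0732827704937
keys
grip [485.9 335.4  48. ] [487.3 367.4  48. ] [484.5 303.   48. ] foot end [485.3 295.1   5. ]
side shaft [547.2  36.3 136. ] grip [487.1 313.9  48. ] boss [ 429.4 -326.8   83. ]
{'fx': 298.87071604580973, 'fy': 298.87071604580973, 'cx': 281.9108495921631, 'cy': 218.48307242184973, 'D': array([-0.05230911,  0.        ,  0.        ,  0.        ,  0.        ]), 'camera_from_world': array([[ 4.25179749e-01, -9.05108656e-01, -7.08180640e-04,
        -5.74682178e+02],
       [ 8.70310426e-01,  4.09047708e-01, -2.74298625e-01,
         3.13922944e+01],
       [ 2.48559739e-01,  1.16009883e-01,  9.61644302e-01,
        -3.91593037e+02],
       [ 0.00000000e+00,  0.00000000e+00,  0.00000000e+00,
         1.00000000e+00]])}
```

```bash
cat >> h.py <<'E'
from scipy.spatial.transform import Rotation as Ro
def plan(x,y,z,yaw):
    s=env.state(); R=Ro.from_euler('xyz',[180,0,s['ee_rot'][2]],degrees=True).as_matrix()
    d=R.T@(np.array([x,y,z])-s['ee_pos'])
    print('t',s['time_s'],'ee',s['ee_pos'].round(1),s['ee_rot'].round(1),'F',s['force'].round(1),'w',round(s['gripper_width'],1),round(s['gripper_force'],1))
    print(' -> slide total',(d/30).round(2),'spin after',round(-((yaw-s['ee_rot'][2]+180)%360-180)/8,2))
E
python3 -c "
from h import *
plan(429,-332,213,36)"
```

```text
t 0.15 ee [ 244.7 -519.9  213.3] [-179.9   -0.    25.2] F [-0.  -0.2 -0.6] w 91.1 0.0
 -> slide total [ 8.23 -3.05  0.01] spin after -1.35
```

```bash
python3 -m jog '{"jaw":[91,91,91,91,91,91,91,91,91,91],"slide":[[0.5,-0.2,0],[1,-0.36,0],[1,-0.36,0],[1,-0.36,0],[1,-0.36,0],[1,-0.36,0],[1,-0.36,0],[1,-0.36,0],[0.73,-0.33,0],[0,0,0]],"spin":[0,0,0,0,0,0,0,0,-0.35,-1]}'
python3 - <<'E'
from h import *
m=env.camera_model("wrist"); im=env.grab_frame("wrist")[:,:,::-1]
cv2.imwrite("pics/wp.png",cv2.resize(im,(800,600),interpolation=cv2.INTER_CUBIC)); np.save("wp.npy",np.array(m,dtype=object),allow_pickle=True)
plan(530,20,213,94)
E
```

```text
time_s: 1.15
ee_pos: [431.3, -329.0, 213.9]
ee_rot: [-180.0, -0.1, 36.5]
force: [-0.3, 0.4, 0.2]
gripper_width: 91.2
gripper_force: 0.0
t 1.2 ee [ 430.4 -330.   213.9] [-180.    -0.    36.7] F [-0.7  0.5  0.7] w 91.0 0.0
 -> slide total [ 9.63 -7.37  0.03] spin after -7.16
```

View pics/wp.png

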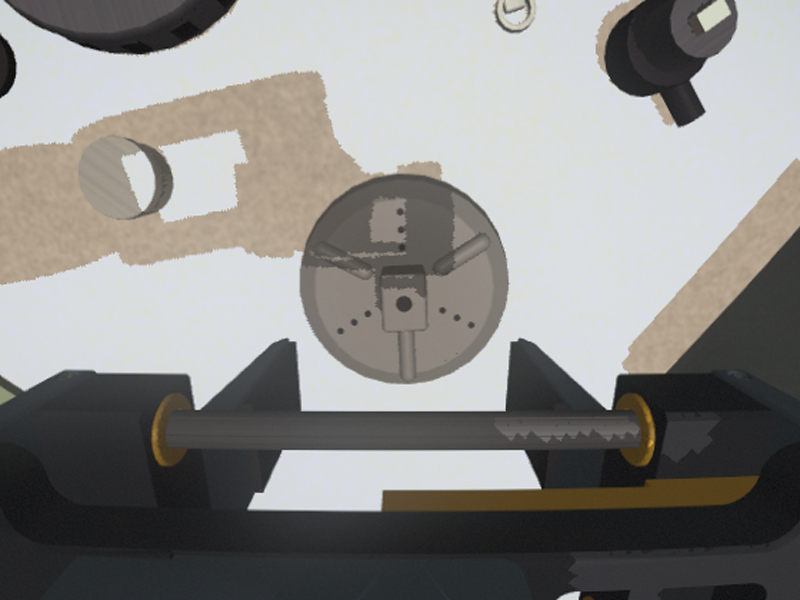

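The wrist view shows the plate with its boss top centre at about (404,303). One rib runs straight down to (409,378), along the boss's long axis, and the other two end at (318,248) and (487,240). Next I measure it, then go and look at the drive.

```bash
python3 - <<'E'
from h import *
m=np.load("wp.npy",allow_pickle=True).item(); f=560/800
W=lambda u,v,z:w("wrist",(u+.5)*f-.5,(v+.5)*f-.5,z,m)
b=W(404,303,83); print(b, "rim", W(300,277,8),W(508,277,8))
R=[W(409,380,45),W(318,248,45),W(488,238,45)]
c=np.mean(R,0); print("ribs centre",c)
for r in R: d=r-b; print(r,np.hypot(*d[:2]),np.degrees(np.arctan2(d[1],d[0])))
E
python3 -m jog '{"jaw":[91,91,91,91,91,91,91,91,91,91],"slide":[[0.5,-0.4,0],[1,-0.77,0],[1,-0.77,0],[1,-0.77,0],[1,-0.77,0],[1,-0.77,0],[1,-0.77,0],[1,-0.77,0],[1,-0.77,0],[1,-0.77,0]],"spin":[0,0,0,0,0,0,0,0,0,0]}'
python3 -m jog '{"jaw":[91,91,91,91,91,91,91,91,91],"slide":[[0.15,-0.05,0],[0,0,0],[0,0,0],[0,0,0],[0,0,0],[0,0,0],[0,0,0],[0,0,0],[0,0,0]],"spin":[-1,-1,-1,-1,-1,-1,-1,-0.15,0]}'
python3 - <<'E'
from h import *
m=env.camera_model("wrist"); im=env.grab_frame("wrist")[:,:,::-1]
cv2.imwrite("pics/wdraw.png",im); cv2.imwrite("pics/wd.png",cv2.resize(im,(800,600),interpolation=cv2.INTER_CUBIC)); np.save("wd.npy",np.array(m,dtype=object),allow_pickle=True)
plan(486,335,213,87.5)
E
```

```text
[ 430.  -330.9   83. ] rim [ 378.3 -252.8    8. ] [ 489.5 -403.6    8. ]
ribs centre [ 430.46666667 -331.63333333   45.        ]
[ 369.1 -381.4   45. ] 79.11422122475831 -140.33351856697487
[ 417.8 -254.7   45. ] 77.1704606698703 99.09614198165895
[ 504.5 -358.8   45. ] 79.5528754979982 -20.530756514658147
time_s: 2.2
ee_pos: [530.3, 15.0, 214.0]
ee_rot: [-180.0, -0.0, 35.9]
force: [1.2, -0.5, 0.6]
gripper_width: 91.2
gripper_force: 0.0
time_s: 3.1
ee_pos: [533.1, 17.1, 213.9]
ee_rot: [-180.0, -0.0, 93.0]
force: [-0.5, -0.2, -1.1]
gripper_width: 91.2
gripper_force: 0.0
t 3.15 ee [533.1  17.1 213.9] [-180.   -0.   93.] F [ 0.2 -0.3  0.5] w 91.4 0.0
 -> slide total [10.66 -1.01  0.03] spin after 0.69
```

View pics/wd.png

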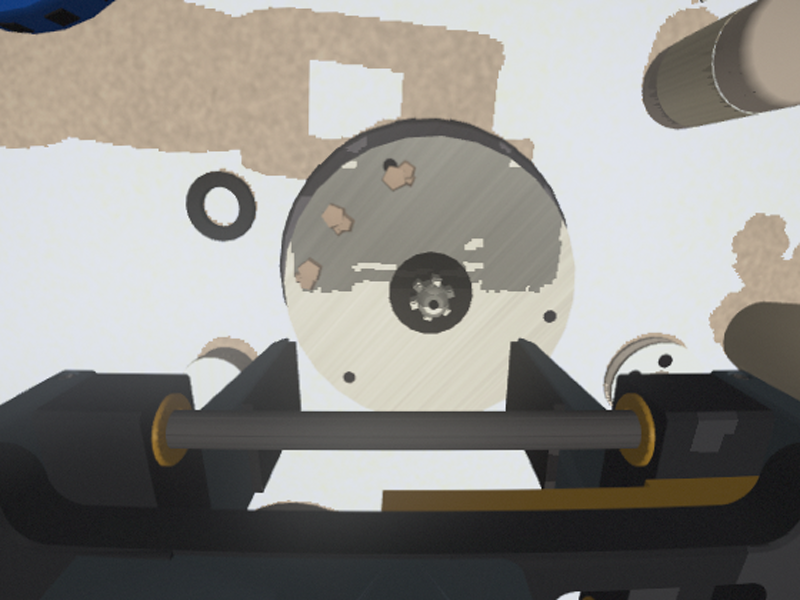

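The wrist view shows the shaft at about (432,300), and crusts at (399,176), (337,219) and (308,273). I'll enlarge the shaft to read the key angles.

Run:
```python
from h import *
im=cv2.imread("pics/wdraw.png")[170:240,265:340]
cv2.imwrite("pics/shaft.png",cv2.convertScaleAbs(cv2.resize(im,None,fx=8,fy=8,interpolation=cv2.INTER_CUBIC),alpha=1.2))
m=np.load("wd.npy",allow_pickle=True).item(); f=560/800
W=lambda u,v,z:w("wrist",(u+.5)*f-.5,(v+.5)*f-.5,z,m)
for u,v in((399,176),(337,219),(308,273)): 
    p=W(u,v,106); d=p-[548.5,30,106]; print(p,np.hypot(*d[:2]),np.degrees(np.arctan2(d[1],d[0])))
print("flange L,R", W(287,290,100),W(574,290,100))
```

```text
[525.5 103.  106. ] 76.53757247260981 107.48799737614856
[487.   74.6 106. ] 75.96979662997657 144.05025561154326
[468.1  38.3 106. ] 80.82728499708496 174.10601585178293
flange L,R [452.2  24.5 100. ] [649.8  34.9 100. ]
```

View pics/shaft.png

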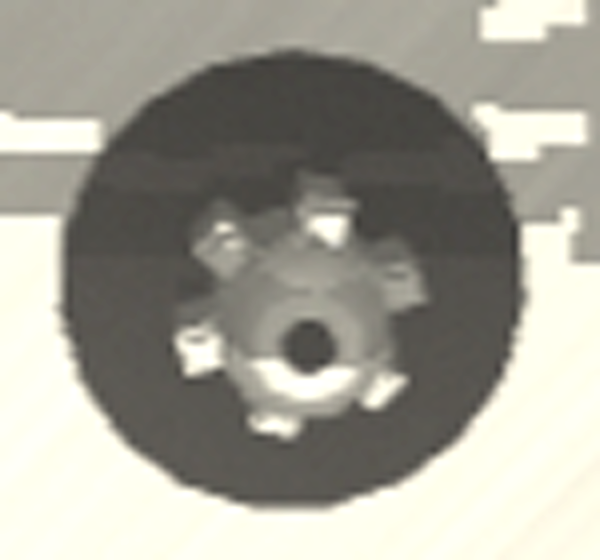

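Run:
```python
from h import *
m=np.load("wd.npy",allow_pickle=True).item()
W=lambda u,v,z:w("wrist",265+(u+.5)/8-.5,170+(v+.5)/8-.5,z,m)
print("tip",W(308,345,136),"seal",W(293,278,108.5))
P=np.array([W(u,v,126) for u,v in((328,225),(225,240),(198,350),(272,425),(382,390),(407,280))])
c=P.mean(0); print(c)
for q in P: d=q-c; print(np.hypot(*d[:2]),np.degrees(np.arctan2(d[1],d[0])), np.degrees(np.arctan2(d[1],d[0]))%60)
```

```text
tip [550.1  29.1 136. ] seal [550.1  30.1 108.5]
[550.1         29.51666667 126.        ]
11.084085187531018 79.07867935761658 19.07867935761658
12.582273686067714 136.9860306755942 16.986030675594208
12.154845855780206 -159.70142084173625 20.29857915826375
12.763892213758483 -101.29526005961289 18.704739940387114
12.379833511714857 -39.15372515270878 20.84627484729122
12.481998148444715 24.03239973375775 24.03239973375775
```

```bash
python3 - <<'E'
from h import *
print("blue top edge",w("top",245/1.42,379/1.42,100),"centre",w("top",236/1.42,440/1.42,130))
plan(486,335,120,87.5)
E
python3 -m jog '{"jaw":[91,91,91,91,91,91,91,91,91,91],"slide":[[0.5,-0.05,0],[1,-0.1,0],[1,-0.1,0],[1,-0.1,0],[1,-0.1,0],[1,-0.1,0],[1,-0.1,0],[1,-0.1,0],[1,-0.1,0],[1,-0.1,0]],"spin":[0,0,0,0,0,0,0,0,0,0]}'
python3 -m jog '{"jaw":[91,91,91,91],"slide":[[1,-0.06,0],[0.16,0,0],[0,0,0],[0,0,0]],"spin":[0,0.69,0,0]}'
python3 - <<'E'
from h import *
plan(486,335,19,87.5)
m=env.camera_model("wrist"); im=env.grab_frame("wrist")[:,:,::-1]
cv2.imwrite("pics/ws.png",cv2.resize(im,(800,600),interpolation=cv2.INTER_CUBIC)); np.save("ws.npy",np.array(m,dtype=object),allow_pickle=True)
E
```

```text
blue top edge [342.5 312.5 100. ] centre [220.3 322.5 130. ]
t 3.15 ee [533.1  17.1 213.9] [-180.   -0.   93.] F [ 0.2 -0.3  0.5] w 91.4 0.0
 -> slide total [10.66 -1.01  3.13] spin after 0.69
time_s: 4.15
ee_pos: [487.9, 302.0, 213.9]
ee_rot: [-180.0, -0.0, 93.1]
force: [0.5, 0.1, 0.4]
gripper_width: 91.1
gripper_force: 0.0
time_s: 4.55
ee_pos: [484.7, 334.8, 213.8]
ee_rot: [-180.0, 0.0, 87.8]
force: [-0.6, -0.6, 0.2]
gripper_width: 91.3
gripper_force: 0.0
t 4.55 ee [484.7 334.8 213.8] [-180.     0.    87.8] F [-0.6 -0.6  0.2] w 91.3 0.0
 -> slide total [0.01 0.04 6.49] spin after 0.03
```

View pics/ws.png

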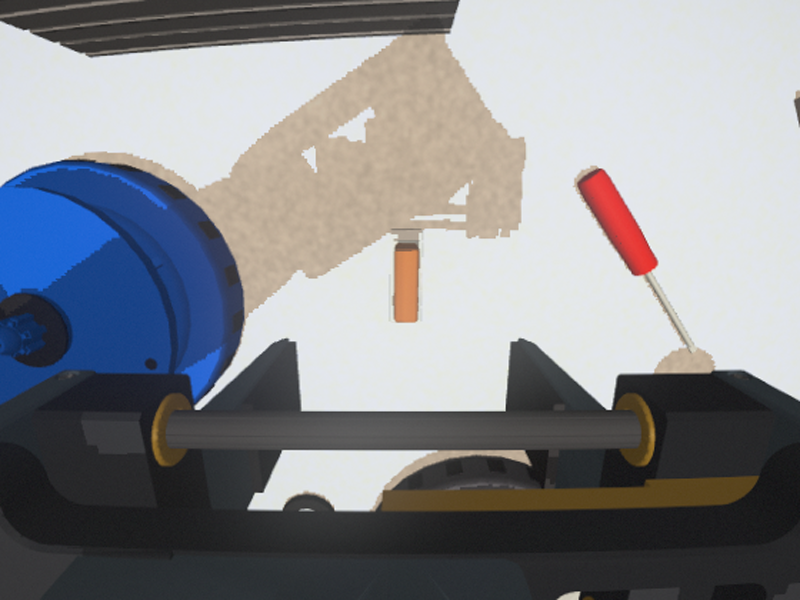

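The scraper is between the fingers' lines: the top of the grip spans (394–418, 247–322) and the foot's far end is at (406,230). Computing the offset:

Run:
```python
from h import *
m=np.load("ws.npy",allow_pickle=True).item(); f=560/800
W=lambda u,v,z:w("wrist",(u+.5)*f-.5,(v+.5)*f-.5,z,m)
a=W(405.5,322,48);b=W(407.5,248,48);c=(a+b)/2;d=b-a
print(a,b,c,np.degrees(np.arctan2(d[1],d[0])),"foot end",W(407,230,10))
plan(c[0],c[1],19,np.degrees(np.arctan2(d[1],d[0])))
```

```text
[485.1 307.1  48. ] [489. 368.  48.] [487.05 337.55  48.  ] 86.33581567925931 foot end [489.3 378.7  10. ]
t 4.6 ee [484.9 334.4 213.9] [-180.     0.    87.7] F [ 0.6 -0.2 -0.6] w 91.1 0.0
 -> slide total [0.11 0.07 6.5 ] spin after 0.17
```

```bash
python3 -m jog '{"jaw":[91,91,91,91,91,91,91,91,91,91],"slide":[[0.11,0.07,0.5],[0,0,1],[0,0,1],[0,0,1],[0,0,1],[0,0,0.8],[0,0,0.6],[0,0,0.4],[0,0,0.2],[0,0,0]],"spin":[0.17,0,0,0,0,0,0,0,0,0]}' 35
python3 -m jog '{"jaw":[10,10,10,10,10,10,10,10],"slide":[[0,0,0],[0,0,0],[0,0,0],[0,0,0],[0,0,0],[0,0,0],[0,0,0],[0,0,0]],"spin":[0,0,0,0,0,0,0,0]}' 35
```

```text
time_s: 5.6
ee_pos: [487.4, 337.3, 18.6]
ee_rot: [-180.0, 0.0, 86.3]
force: [-0.1, -0.4, -0.0]
gripper_width: 90.9
gripper_force: 0.0
time_s: 6.4
ee_pos: [487.5, 337.7, 18.9]
ee_rot: [180.0, 0.0, 86.3]
force: [-0.4, -0.2, -0.5]
gripper_width: 29.8
gripper_force: 0.0
```

```bash
python3 -m jog '{"jaw":[10,10,10,10,10],"slide":[[0,0,0],[0,0,0],[0,0,0],[0,0,0],[0,0,0]],"spin":[0,0,0,0,0]}' 35
python3 -m jog '{"jaw":[10,10,10,10,10,10,10,10],"slide":[[0,0,-0.3],[0,0,-1],[0,0,-1],[0,0,-1],[0,0,-1],[0,0,-0.5],[0,0,0],[0,0,0]],"spin":[0,0,0,0,0,0,0,0]}'
python3 - <<'E'
from h import *
C=np.array([550.1,29.5])
for dirn in(190,95,144):
    u=np.array([np.cos(np.radians(dirn)),np.sin(np.radians(dirn))]); print(dirn,(C+46*u).round(1),(C+104*u).round(1))
u=np.array([np.cos(np.radians(190)),np.sin(np.radians(190))])
plan(*(C+46*u),165,100)
E
```

```text
time_s: 6.9
ee_pos: [487.5, 337.7, 18.9]
ee_rot: [-180.0, 0.0, 86.3]
force: [-0.5, 0.5, -0.6]
gripper_width: 19.9
gripper_force: 35.0
time_s: 7.7
ee_pos: [487.1, 337.5, 162.8]
ee_rot: [-180.0, 0.0, 86.3]
force: [0.3, -0.4, -1.2]
gripper_width: 20.0
gripper_force: 35.0
190 [504.8  21.5] [447.7  11.4]
95 [546.1  75.3] [541.  133.1]
144 [512.9  56.5] [466.   90.6]
t 7.7 ee [487.1 337.5 162.8] [-180.     0.    86.3] F [ 0.3 -0.4 -1.2] w 20.0 35.0
 -> slide total [-10.47   1.26  -0.07] spin after -1.71
```

```bash
python3 -m jog '{"jaw":[10,10,10,10,10,10,10,10,10,10],"slide":[[-0.5,0.06,0],[-1,0.12,0],[-1,0.12,0],[-1,0.12,0],[-1,0.12,0],[-1,0.12,0],[-1,0.12,0],[-1,0.12,0],[-1,0.12,0],[-1,0.12,0]],"spin":[0,0,0,0,0,0,0,0,0,0]}'
python3 -m jog '{"jaw":[10,10,10,10],"slide":[[-0.6,0.07,0],[-0.37,0.05,0],[0,0,0],[0,0,0]],"spin":[0,-0.8,-0.9,0]}'
python3 - <<'E'
from h import *
plan(504.8,21.5,121,100)
E
```

```text
time_s: 8.7
ee_pos: [501.9, 48.9, 161.6]
ee_rot: [-179.8, 0.1, 86.3]
force: [0.6, 0.1, -0.7]
gripper_width: 20.2
gripper_force: 35.0
time_s: 9.1
ee_pos: [503.7, 20.6, 161.7]
ee_rot: [-179.8, -0.0, 99.8]
force: [-1.0, -0.0, -0.7]
gripper_width: 20.0
gripper_force: 35.0
t 9.1 ee [503.7  20.6 161.7] [-179.8   -0.    99.8] F [-1.  -0.  -0.7] w 20.0 35.0
 -> slide total [0.02 0.04 1.36] spin after -0.02
```

```bash
python3 -m jog '{"jaw":[10,10,10,10,10,10],"slide":[[0.02,0.04,0.5],[0,0,0.5],[0,0,0.2],[0,0,0.1],[0,0,0.06],[0,0,0]],"spin":[0,0,0,0,0,0]}'
python3 -m jog '{"jaw":[10,10,10,10,10,10,10,10,10,10],"slide":[[0,-0.1,0],[0,-0.2,0],[0,-0.2,0],[0,-0.2,0],[0,-0.2,0],[0,-0.2,0],[0,-0.2,0],[0,-0.2,0],[0,-0.25,0],[0,-0.25,0]],"spin":[0,0,0,0,0,0,0,0,0,0]}'
```

```text
time_s: 9.7
ee_pos: [505.9, 22.7, 121.9]
ee_rot: [-180.0, -0.0, 99.9]
force: [0.2, 0.9, -1.3]
gripper_width: 19.8
gripper_force: 35.0
time_s: 10.7
ee_pos: [446.3, 12.2, 122.1]
ee_rot: [-180.0, 0.0, 99.9]
force: [0.3, 0.4, -1.1]
gripper_width: 20.3
gripper_force: 35.0
```

```bash
python3 - <<'E'
from h import *
plan(546.1,75.3,165,5)
E
python3 -m jog '{"jaw":[10,10,10,10,10,10,10,10,10,10],"slide":[[0,0,-0.7],[0,0,-0.7],[0.35,0.9,0],[0.5,1,0],[0.5,1,0],[0.15,0.55,0],[0,0,0],[0,0,0],[0,0,0],[0,0,0]],"spin":[0,0,0,0,0,0,1,1,1,1]}'
python3 -m jog '{"jaw":[10,10,10,10,10,10,10,10,10],"slide":[[0,0,0],[0,0,0],[0,0,0],[0,0,0],[0,0,0],[0,0,0],[0,0,0],[0,0,0],[0,0,0]],"spin":[1,1,1,1,1,1,1,0.85,0]}'
python3 - <<'E'
from h import *
plan(546.1,75.3,121,5)
E
```

```text
t 10.7 ee [446.3  12.2 122.1] [-180.     0.    99.9] F [ 0.3  0.4 -1.1] w 20.3 35.0
 -> slide total [ 1.5   3.64 -1.43] spin after 11.87
time_s: 11.7
ee_pos: [540.8, 74.4, 163.9]
ee_rot: [-180.0, 0.0, 67.6]
force: [0.1, -0.4, -1.2]
gripper_width: 19.8
gripper_force: 35.0
time_s: 12.6
ee_pos: [540.8, 74.3, 164.0]
ee_rot: [180.0, 0.0, 5.1]
force: [-0.6, -0.2, -1.3]
gripper_width: 19.9
gripper_force: 35.0
t 12.6 ee [540.8  74.3 164. ] [180.    0.    5.1] F [-0.6 -0.2 -1.3] w 19.9 35.0
 -> slide total [ 0.18 -0.02  1.43] spin after 0.02
```

```bash
python3 -m jog '{"jaw":[10,10,10,10,10,10],"slide":[[0.18,0,0.5],[0,0,0.5],[0,0,0.25],[0,0,0.1],[0,0,0.06],[0,0,0]],"spin":[0,0,0,0,0,0]}'
python3 -m jog '{"jaw":[10,10,10,10,10,10,10,10,10,10],"slide":[[0,-0.1,0],[0,-0.2,0],[0,-0.2,0],[0,-0.2,0],[0,-0.2,0],[0,-0.2,0],[0,-0.2,0],[0,-0.2,0],[0,-0.25,0],[0,-0.25,0]],"spin":[0,0,0,0,0,0,0,0,0,0]}'
python3 - <<'E'
from h import *
plan(512.9,56.5,165,54)
E
```

```text
time_s: 13.2
ee_pos: [546.8, 75.0, 122.1]
ee_rot: [180.0, -0.0, 5.1]
force: [0.1, 0.0, -0.8]
gripper_width: 19.8
gripper_force: 35.0
time_s: 14.2
ee_pos: [541.2, 135.3, 121.8]
ee_rot: [180.0, -0.0, 5.1]
force: [0.5, 0.1, -0.3]
gripper_width: 20.0
gripper_force: 35.0
t 14.2 ee [541.2 135.3 121.8] [180.   -0.    5.1] F [ 0.5  0.1 -0.3] w 20.0 35.0
 -> slide total [-1.17  2.53 -1.44] spin after -6.11
```

```bash
python3 -m jog '{"jaw":[10,10,10,10,10,10,10,10,10,10],"slide":[[0,0,-0.7],[0,0,-0.74],[-0.4,0.85,0],[-0.4,0.85,0],[-0.37,0.83,0],[0,0,0],[0,0,0],[0,0,0],[0,0,0],[0,0,0]],"spin":[0,0,0,0,0,-1,-1,-1,-1,-1]}'
python3 -m jog '{"jaw":[10,10,10],"slide":[[0,0,0],[0,0,0],[0,0,0]],"spin":[-1,-0.1,0]}'
python3 - <<'E'
from h import *
plan(512.9,56.5,121,54)
E
```

```text
time_s: 15.2
ee_pos: [513.0, 56.3, 165.1]
ee_rot: [180.0, -0.0, 45.4]
force: [-0.2, -0.6, -1.6]
gripper_width: 19.6
gripper_force: 35.0
time_s: 15.5
ee_pos: [513.1, 56.2, 165.0]
ee_rot: [180.0, -0.0, 53.8]
force: [-0.6, 0.2, -0.5]
gripper_width: 20.0
gripper_force: 35.0
t 15.5 ee [513.1  56.2 165. ] [180.   -0.   53.8] F [-0.6  0.2 -0.5] w 20.0 35.0
 -> slide total [ 0.   -0.01  1.47] spin after -0.03
```

```bash
python3 -m jog '{"jaw":[10,10,10,10,10,10],"slide":[[0,0,0.5],[0,0,0.5],[0,0,0.25],[0,0,0.1],[0,0,0.1],[0,0,0]],"spin":[0,0,0,0,0,0]}'
python3 -m jog '{"jaw":[10,10,10,10,10,10,10,10,10,10],"slide":[[0,-0.1,0],[0,-0.2,0],[0,-0.2,0],[0,-0.2,0],[0,-0.2,0],[0,-0.2,0],[0,-0.2,0],[0,-0.2,0],[0,-0.25,0],[0,-0.25,0]],"spin":[0,0,0,0,0,0,0,0,0,0]}'
python3 -m jog '{"jaw":[10,10,10,10],"slide":[[0,0,-0.75],[0,0,-0.75],[0,-0.8,0],[0,0,0]],"spin":[0,0,0,0]}'
python3 - <<'E'
from h import *
im=env.grab_frame("top")[150:260,200:340,::-1]
im2=env.grab_frame("side")[170:300,180:330,::-1]
k=cv2.INTER_CUBIC
cv2.imwrite("pics/chk.png",np.hstack([cv2.resize(im,(400,314),interpolation=k),cv2.resize(im2,(400,347),interpolation=k)[:314]]))
plan(487,337,165,86.3)
E
```

```text
time_s: 16.1
ee_pos: [513.2, 56.0, 121.6]
ee_rot: [180.0, -0.0, 53.9]
force: [-0.3, -0.4, -0.5]
gripper_width: 20.0
gripper_force: 35.0
time_s: 17.1
ee_pos: [464.0, 91.6, 121.5]
ee_rot: [-180.0, 0.0, 53.9]
force: [-0.1, -1.1, -0.1]
gripper_width: 19.8
gripper_force: 35.0
time_s: 17.5
ee_pos: [443.3, 106.3, 167.0]
ee_rot: [-180.0, 0.0, 54.0]
force: [-0.0, -0.3, -1.3]
gripper_width: 20.1
gripper_force: 35.0
t 17.6 ee [444.9 105.5 166.4] [180.   0.  54.] F [-0.7  0.5 -1. ] w 19.8 35.0
 -> slide total [ 7.07 -3.4   0.05] spin after -4.04
```

View pics/chk.png

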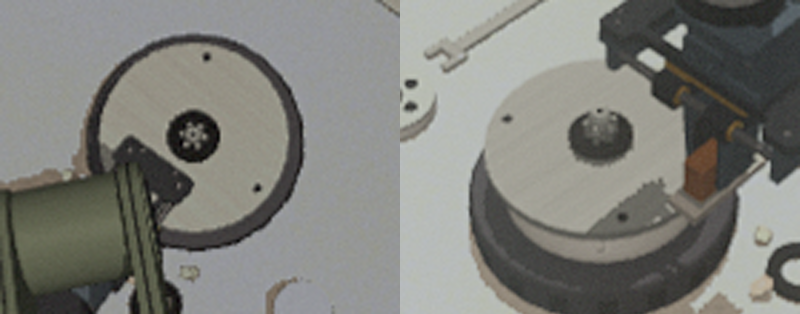

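Flange region visible so far looks clear, and crusts are on the bench by the old seal. I'll carry the scraper back and check again from there, with the flange unobstructed, before letting go.

```bash
python3 -m jog '{"jaw":[10,10,10,10,10,10,10,10,10,10],"slide":[[0.5,-0.24,0],[1,-0.48,0],[1,-0.48,0],[1,-0.48,0],[1,-0.48,0],[1,-0.48,0],[1,-0.48,0],[0.57,-0.28,0],[0,0,0],[0,0,0]],"spin":[0,0,0,0,0,0,0,0,-1,-1]}'
python3 -m jog '{"jaw":[10,10,10,10,10,10,10,10,10],"slide":[[0,0,0],[0,0,0],[0,0,0.7],[0,0,1],[0,0,1],[0,0,1],[0,0,0.7],[0,0,0],[0,0,0]],"spin":[-1,-1,0,0,0,0,0,0,0]}'
python3 - <<'E'
from h import *
im=env.grab_frame("top")[150:260,200:340,::-1]
im2=env.grab_frame("side")[170:300,180:330,::-1]
k=cv2.INTER_CUBIC
cv2.imwrite("pics/chk2.png",np.hstack([cv2.resize(im,(400,314),interpolation=k),cv2.resize(im2,(400,347),interpolation=k)[:314]]))
plan(487,337,19,86.3)
E
```

```text
time_s: 18.6
ee_pos: [488.2, 337.4, 165.3]
ee_rot: [-180.0, 0.1, 70.3]
force: [-0.0, -0.6, -1.4]
gripper_width: 19.7
gripper_force: 35.0
time_s: 19.5
ee_pos: [488.2, 336.8, 34.2]
ee_rot: [-180.0, 0.0, 85.9]
force: [0.2, 1.4, -1.2]
gripper_width: 19.7
gripper_force: 35.0
t 19.6 ee [488.9 337.5  35.7] [ 1.799e+02 -1.000e-01  8.590e+01] F [ 0.  -0.4 -0.7] w 19.5 35.0
 -> slide total [-0.02 -0.06  0.56] spin after -0.05
```

View pics/chk2.png

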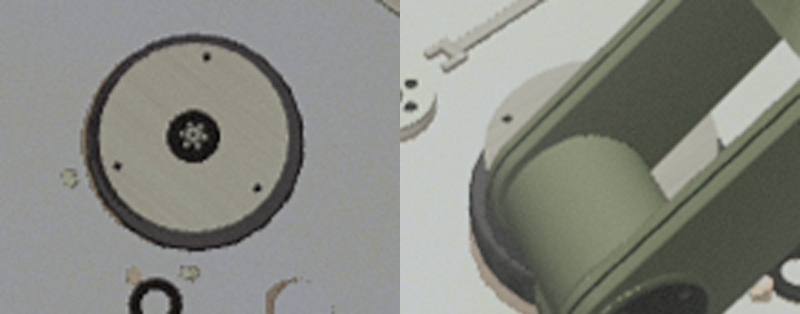

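All three crusts are on the bench, at (68,177), (133,273) and (190,272), and the flange is clean. I'll set the scraper down.

```bash
python3 -m jog '{"jaw":[10,10,10,10,10],"slide":[[0,0,0.3],[0,0,0.15],[0,0,0.06],[0,0,0.03],[0,0,0]],"spin":[0,0,0,0,0]}'
python3 -m jog '{"jaw":[91,91,91,91,91,91],"slide":[[0,0,0],[0,0,0],[0,0,0],[0,0,0],[0,0,0],[0,0,0]],"spin":[0,0,0,0,0,0]}'
python3 -m jog '{"jaw":[91,91,91,91,91,91,91,91,91],"slide":[[0,0,0],[0,0,0],[0,0,-0.3],[0,0,-1],[0,0,-1],[0,0,-1],[0,0,-1],[0,0,-1],[0,0,-1]],"spin":[0,0,0,0,0,0,0,0,0]}'
python3 - <<'E'
from h import *
plan(430.2,-331.3,213,39.5)
E
```

```text
time_s: 20.1
ee_pos: [487.5, 336.8, 18.9]
ee_rot: [-180.0, 0.0, 85.9]
force: [-1.5, -0.8, 3.6]
gripper_width: 20.2
gripper_force: 35.0
time_s: 20.7
ee_pos: [487.6, 336.9, 18.2]
ee_rot: [-180.0, 0.0, 85.9]
force: [0.3, 0.3, 0.5]
gripper_width: 65.1
gripper_force: 0.0
time_s: 21.6
ee_pos: [487.5, 336.8, 209.4]
ee_rot: [180.0, -0.0, 85.9]
force: [0.1, -0.1, -0.2]
gripper_width: 91.1
gripper_force: 0.0
t 21.6 ee [487.5 336.8 209.4] [180.   -0.   85.9] F [ 0.1 -0.1 -0.2] w 91.1 0.0
 -> slide total [-22.35  -0.32  -0.12] spin after 5.8
```

```bash
python3 -m jog '{"jaw":[91,91,91,91,91,91,91,91,91,91],"slide":[[-0.5,0,0],[-1,-0.015,0],[-1,-0.015,0],[-1,-0.015,0],[-1,-0.015,0],[-1,-0.015,0],[-1,-0.015,0],[-1,-0.015,0],[-1,-0.015,0],[-1,-0.015,0]],"spin":[0,0,0,0,0,0,0,0,0,0]}'
python3 -m jog '{"jaw":[91,91,91,91,91,91,91,91,91,91],"slide":[[-1,-0.015,0],[-1,-0.015,0],[-1,-0.015,0],[-1,-0.015,0],[-1,-0.015,0],[-1,-0.015,0],[-1,-0.015,0],[-1,-0.015,0],[-1,-0.015,0],[-1,-0.015,0]],"spin":[0,0,0,0,0,0,0,0,0,0]}'
python3 -m jog '{"jaw":[91,91,91,91,91,91,91,91,91],"slide":[[-1,0,0],[-1,0,0],[-0.85,0,0],[0,0,0],[0,0,0],[0,0,0],[0,0,0],[0,0,0],[0,0,0]],"spin":[0,0,0,1,1,1,1,1,0.8]}'
python3 - <<'E'
from h import *
plan(430.2,-331.3,62,39.5)
im=env.grab_frame("wrist")[:,:,::-1]; cv2.imwrite("pics/wp2raw.png",im); np.save("wp2.npy",np.array(env.camera_model("wrist"),dtype=object),allow_pickle=True)
P=[430.2,-331.3]
print(px("wrist",P+[83]))
E
```

```text
time_s: 22.6
ee_pos: [462.3, 51.4, 207.1]
ee_rot: [-180.0, 0.0, 85.9]
force: [1.1, -1.0, 0.2]
gripper_width: 91.0
gripper_force: 0.0
time_s: 23.6
ee_pos: [436.4, -247.1, 207.1]
ee_rot: [-180.0, -0.0, 85.9]
force: [1.0, -0.6, -0.5]
gripper_width: 91.0
gripper_force: 0.0
time_s: 24.5
ee_pos: [430.5, -331.1, 207.1]
ee_rot: [-179.9, 0.0, 39.2]
force: [-0.3, -0.5, -0.7]
gripper_width: 91.0
gripper_force: 0.0
t 24.5 ee [ 430.5 -331.1  207.1] [-179.9    0.    39.2] F [-0.3 -0.5 -0.7] w 91.0 0.0
 -> slide total [-0.01 -0.    4.84] spin after -0.04
[281.8 211.8]
```

```bash
python3 -m jog '{"jaw":[91,91,91,91,91,91,91,91,91,91],"slide":[[0,0,0.5],[0,0,1],[0,0,1],[0,0,1],[0,0,0.8],[0,0,0.5],[0,0,0.3],[0,0,0.12],[0,0,0],[0,0,0]],"spin":[0,0,0,0,0,0,0,0,0,0]}'
python3 -m jog '{"jaw":[20,20,20,20,20,20,20,20,20,20],"slide":[[0,0,0],[0,0,0],[0,0,0],[0,0,0],[0,0,0],[0,0,0],[0,0,0],[0,0,0],[0,0,0],[0,0,0]],"spin":[0,0,0,0,0,0,0,0,0,0]}' 45
python3 -m jog '{"jaw":[20,20,20,20,20,20,20,20,20,20],"slide":[[0,0,0],[0,0,-0.2],[0,0,-0.6],[0,0,-1],[0,0,-1],[0,0,-1],[0,0,-1],[0,0,-0.5],[0,0,0],[0,0,0]],"spin":[0,0,0,0,0,0,0,0,0,0]}' 45
python3 - <<'E'
from h import *
plan(550.1,29.5,210,80)
m=env.camera_model("wrist"); im=env.grab_frame("wrist")[:,:,::-1]; cv2.imwrite("pics/g.png",cv2.resize(im,(800,600),interpolation=cv2.INTER_CUBIC))
E
```

```text
time_s: 25.55
ee_pos: [431.9, -331.7, 51.6]
ee_rot: [179.9, -0.0, 39.5]
force: [0.7, 0.3, 0.7]
gripper_width: 91.0
gripper_force: 0.0
time_s: 26.55
ee_pos: [431.0, -331.0, 50.7]
ee_rot: [-179.9, 0.0, 39.5]
force: [-0.6, 0.9, 1.0]
gripper_width: 33.8
gripper_force: 45.0
time_s: 27.55
ee_pos: [431.0, -331.0, 209.0]
ee_rot: [-180.0, 0.0, 39.5]
force: [-0.4, -0.7, -4.6]
gripper_width: 33.8
gripper_force: 45.0
t 27.55 ee [ 431. -331.  209.] [-180.     0.    39.5] F [-0.4 -0.7 -4.6] w 33.8 45.0
 -> slide total [10.71 -6.74 -0.03] spin after -5.06
```

```bash
python3 -m jog '{"jaw":[20,20,20,20,20,20,20,20,20,20],"slide":[[0.4,-0.25,0],[0.7,-0.45,0],[1,-0.63,0],[1,-0.63,0],[1,-0.63,0],[1,-0.63,0],[1,-0.63,0],[1,-0.63,0],[1,-0.63,0],[1,-0.63,0]],"spin":[0,0,0,0,0,0,0,0,0,0]}'
python3 -m jog '{"jaw":[20,20,20,20,20,20,20,20,20,20],"slide":[[0.8,-0.5,0],[0.5,-0.31,0],[0.3,-0.2,0],[0,0,0],[0,0,0],[0,0,0],[0,0,0],[0,0,0],[0,0,0],[0,0,0]],"spin":[0,0,0,-1,-1,-1,-1,-1,0,0]}'
python3 - <<'E'
from h import *
plan(550.1,29.5,187,80)
E
```

```text
time_s: 28.6
ee_pos: [531.8, -22.3, 208.5]
ee_rot: [-179.9, 0.1, 39.5]
force: [0.7, -0.1, -4.0]
gripper_width: 33.8
gripper_force: 45.0
time_s: 29.6
ee_pos: [549.7, 29.2, 209.2]
ee_rot: [-179.9, 0.0, 79.3]
force: [-0.3, -0.2, -3.6]
gripper_width: 34.0
gripper_force: 45.0
t 29.6 ee [549.7  29.2 209.2] [-179.9    0.    79.3] F [-0.3 -0.2 -3.6] w 34.0 45.0
 -> slide total [0.01 0.01 0.74] spin after -0.08
```

```bash
python3 -m jog '{"jaw":[20,20,20,20,20,20,20],"slide":[[0,0.01,0.4],[0,0,0.3],[0,0,0.1],[0,0,0.1],[0,0,0.1],[0,0,0.05],[0,0,0]],"spin":[-0.08,0,0,0,0,0,0]}'
python3 - <<'E'
from h import *
for i in range(3): plan(550.1,29.5,154.5,80)
E
```

```text
time_s: 30.3
ee_pos: [550.4, 29.2, 178.1]
ee_rot: [-180.0, 0.0, 80.2]
force: [-0.6, -0.2, -4.3]
gripper_width: 33.5
gripper_force: 45.0
t 30.3 ee [550.4  29.2 178.1] [-180.     0.    80.2] F [-0.6 -0.2 -4.3] w 33.5 45.0
 -> slide total [ 0.01 -0.01  0.79] spin after 0.02
t 30.3 ee [550.4  29.2 178.1] [-180.     0.    80.2] F [-0.6 -0.2 -4.3] w 33.5 45.0
 -> slide total [ 0.01 -0.01  0.79] spin after 0.02
t 30.3 ee [550.4  29.2 178.1] [-180.     0.    80.2] F [-0.6 -0.2 -4.3] w 33.5 45.0
 -> slide total [ 0.01 -0.01  0.79] spin after 0.02
```

No contact on the nose, so it's centred. I'll keep going down past the key tops.

```bash
python3 -m jog '{"jaw":[20,20,20,20],"slide":[[0,0,0.06],[0,0,0.06],[0,0,0.06],[0,0,0]],"spin":[0,0,0,0]}'
```

```text
time_s: 30.7
ee_pos: [550.2, 29.1, 172.5]
ee_rot: [-180.0, 0.0, 80.2]
force: [-0.8, -0.5, -3.4]
gripper_width: 33.4
gripper_force: 45.0
```

```bash
python3 -m jog '{"jaw":[20,20,20,20,20],"slide":[[0,0,0.1],[0,0,0.1],[0,0,0.1],[0,0,0.08],[0,0,0]],"spin":[0,0,0,0,0]}'
python3 -m jog '{"jaw":[20,20,20,20],"slide":[[0,0,0.07],[0,0,0.07],[0,0,0.05],[0,0,0]],"spin":[0,0,0,0]}'
```

```text
time_s: 31.2
ee_pos: [550.2, 29.1, 160.9]
ee_rot: [-179.9, 0.0, 80.2]
force: [0.0, 0.1, -3.1]
gripper_width: 33.7
gripper_force: 45.0
time_s: 31.6
ee_pos: [550.7, 29.2, 156.8]
ee_rot: [179.9, -0.0, 80.2]
force: [-1.6, -0.4, 5.4]
gripper_width: 33.9
gripper_force: 45.0
```

```bash
python3 -m jog '{"jaw":[20,20,20,20],"slide":[[0,0,0],[0,0,0.05],[0,0,0.05],[0,0,0]],"spin":[0,0,0,0]}' 60
python3 -m jog '{"jaw":[20,20,20],"slide":[[0,0,0.05],[0,0,0],[0,0,0]],"spin":[0,0,0]}'
```

```text
time_s: 32.0
ee_pos: [550.7, 29.2, 154.8]
ee_rot: [179.9, -0.0, 80.2]
force: [-3.2, -0.7, 9.3]
gripper_width: 34.0
gripper_force: 60.0
time_s: 32.3
ee_pos: [550.7, 29.2, 154.6]
ee_rot: [179.9, -0.0, 80.2]
force: [-4.7, 0.2, 16.0]
gripper_width: 33.5
gripper_force: 60.0
```

```bash
python3 -m jog '{"jaw":[20,20,20,20,20],"slide":[[0,0,0.05],[0,0,0.03],[0,0,0],[0,0,0],[0,0,0]],"spin":[0,0,0,0,0]}'
python3 - <<'E'
from h import *
im2=env.grab_frame("side")[130:300,160:350,::-1]; plan(550.1,29.5,154.5,80)
cv2.imwrite("pics/end.png",cv2.resize(im2,None,fx=3.5,fy=3.5,interpolation=cv2.INTER_CUBIC))
E
```

```text
time_s: 32.8
ee_pos: [550.7, 29.2, 154.6]
ee_rot: [179.8, -0.0, 80.2]
force: [-7.3, -0.8, 29.0]
gripper_width: 33.6
gripper_force: 60.0
t 32.85 ee [550.7  29.2 154.6] [179.8  -0.   80.2] F [-8.4 -0.2 28.5] w 33.5 60.0
 -> slide total [ 0.01 -0.02  0.  ] spin after 0.02
```

View pics/end.png

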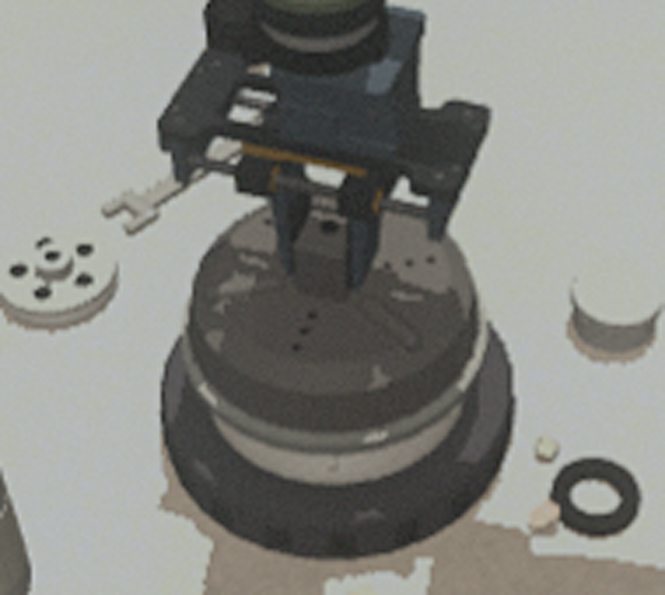

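The picture shows the plate seated flat on the flange and the boss between the fingers. The tool held at 154.6 mm while the force rose from 16 to 29 N, so the plate is on the hard stop at home height.

```bash
python3 -c "
from workcell import env
print(env.job_done())"
```

```text
the job is handed in; nothing more can be done
None
```

I handed the job in at about 33 s with the crusts off the flange, the scraper let go at its starting spot on the bench, and the plate meshed, home and still pressed with about 29 N; the hand-in gave no verdict.

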